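# Push the remote into the organiser's corner

### The job

Put the waiting room's remote control in its place: push it along the table top with the fingertips into the corner of the wooden organiser, so that its long side lies flush along the low pen tray and its end is up against the leaflet box. Do not pick the remote up, carry it or tip it; leave the cup on its saucer and the tumbler standing where they are. Finish clear of everything.

Things in the scene. Friction and masses are not known exactly. Their poses are not given: they have to be found in the camera images.
- remote: Light grey TV remote lying flat, loose, keys up: a block 46 mm wide (its x), 170 mm long (y), 22 mm high (z), edges rounded 4 mm, 0.1 to 0.2 kg, ordinary friction. Origin: centre of its underside. Starts on the open (-x, -y) side of the organiser's corner, its long axis within 0.4 rad of the tray's; which end leads does not matter.
- organiser: Brown wooden table organiser (low pen tray and upright leaflet box), fixed, at a new place and yaw (within 0.15 rad) each time. Origin: the inner corner at table height where tray and box meet; at yaw 0 x points away from the robot, y left. No floor or step in the corner, bare table up to both faces. Remote home: its centre at x = -23, y = -85 mm in this frame, its y axis parallel to this y.
- tray_end (a point): Right-hand end of the low pen tray's front face, at table height: x = 0, y = -320 mm in the organiser's frame. The open tray (320 mm long, 66 mm deep, 26 mm high, holding two pens and a pad of cards, all fixed) lies on the +x side; its straight front face is the plane x = 0, facing -x (where the remote starts).
- box_side (a point): Robot-side end of the leaflet box's side face, at table height: x = -96 mm, y = 0 in the organiser's frame. That face is the plane y = 0, facing -y, from x = -96 to 0 mm; the box lies on its +y side, 56 mm wide, 162 mm long, 60 mm high, leaflets up to 74 mm.
- saucer: Bystander: white saucer, 130 mm across, 16 mm high, on the table to the left, nearer the robot than the organiser. Origin: centre of its underside.
- cup: Bystander: white coffee cup, 72 mm across and 62 mm high, with a handle, standing in the saucer. Origin: centre of its underside.
- tumbler: Bystander: empty clear plastic tumbler, 72 mm across, 95 mm high, standing on the table to the right. Origin: centre of its underside. (A flat magazine pile 15 mm high, fixed, lies further to the right, beyond it.)
Things that resemble listed ones, but are neither listed nor needed, are in the scene too. Several things look just like the remote: the one meant starts nearest to the robot's base.

How it is judged:
At the end, for the whole second after the job is handed in: The remote lies flat on the table at rest, its long side within 5 mm of the tray and parallel to it within 0.05 rad, its end within 5 mm of the leaflet box; cup, saucer and tumbler stand within 15 mm of where they began (x of remote in the frame of organiser between -0.028 and -0.018 m and y of remote in the frame of organiser between -0.09 and -0.08 m and angle between the y axis of remote and the y axis of organiser, either way round below 0.05 rad and angle between remote's own z axis and vertical below 0.06 rad and height (world z) of remote below 0.004 m and linear speed of remote below 0.01 m/s and distance of each of cup, saucer, tumbler from where it was at the start of the episode below 0.015 m and angle between each of cup, tumbler's own z axis and vertical below 0.15 rad); the robot touches nothing.
It fails at once if the remote is lifted off the table (more than 10 mm) (height (world z) of remote above 0.01 m).
It fails at once if the remote is tipped (angle between remote's own z axis and vertical above 0.2 rad).
It fails at once if the cup, saucer or tumbler is disturbed (moved 15 mm or tipped) (distance of any of cup, saucer, tumbler from where it was at the start of the episode above 0.015 m or angle between any of cup, tumbler's own z axis and vertical above 0.3 rad).
It also fails if it takes over 45 s, if anything falls off the work surface, if the arm or the gripper's body presses on something with over 40 N, if the wrist force passes 120 N, or if a joint passes its speed limit or range.

### The arm

A 7-joint arm with a two-finger parallel gripper is mounted at the origin on the work surface. World frame = base frame: x ahead of the robot, y to its left, z up, the work surface at z = 0. Lengths are in m, angles in rad, forces in N, time in s.
With the tool pointing down it reaches from about 0.4 to 0.85 m from the base axis. Payload 4.4 kg.
Tool frame: the origin (TCP) lies on the mounting face of the last link; the fingertips stand 199 mm ahead of it and the grasp point (between the pads) lies 180 mm ahead of it; z points along the fingers, y is the line along which they close (so a half turn about z gives the same grasp; the last joint's range is limited). The gripper opens to 94 mm and grips with 3 to 60 N. Pads are 16 mm wide; open, the fingers measure 119 mm over their backs; the gripper's body (75 mm by 177 mm) begins 78 mm behind the grasp point.
Start: joints at [-1.229, 0.628, 0.038, 1.517, -0.027, 0.996, -0.02], TCP at [0.258, 0.597, 0.405] pointing down, gripper open.
Joint ranges: [-3.06, 3.06], [-0.37, 2.12], [-1.25, 1.32], [0.18, 2.47], [-1.1, 4.24], [0.23, 1.98], [-2.94, 2.94]. Speed limits (rad/s): [2.57, 2.57, 3.14, 3.14, 3.14, 3.14, 3.14].

### API

Orientations are given as a unit quaternion [x, y, z, w].
In Python, from rig import arm gives the robot as it stands.
- The arm moves only by the tool send_rows, never from a script. Its argument "moves" is a list of rows, each an object with "travel": the shift along the tool's x, y, z in cm, a list of three; "delta_rot": the turn, a rotation vector about the tool's x, y, z in rad, a list of three; "hand": the gripper command: -1 is fully open, 1 is shut, values between are in proportion. A call has 1 to 5 rows; each row shifts and turns the commanded pose from where the row before left it, along the tool's axes as they then stand; what a row does not reach is not made up. A row lasts 1/10 s, in which the tool goes at most 50 mm and 8.59 degrees, less where a joint would pass 70% of its speed; a pose out of reach is approached as far as the arm can. A call with a gripper value outside its range is refused whole. The fingers move at their own pace and stop on an object; the grip force is fixed at half the most. Time passes only in rows, so rows that do not move let the fingers close. It gives the time, the measured TCP pose, the force, the opening and the grip force at its end, in the units of the state.
- arm.get_state(): the state, without advancing time (a new reading comes with each control period).
- arm.grab_frame(name): name is "scene" or "top" or "wrist"; returns the picture (420x560x3 uint8, red, green, blue); there is no depth.
- arm.calibration(name): a dict with "fx", "fy", "cx", "cy" (pixels), "extrinsics" (4x4, takes a point from world to camera coordinates). Camera axes: x right, y down, z forward; pixel columns grow to the right and rows downward; lengths in m; the calibration is good to about 2 mm. The wrist camera is an equidistant fisheye: a pixel r from the principal point sees the ray r / f radians off the axis. A picture is of the moment at which its call begins: read the wrist's pose just before it. calibration takes no time and is no camera call; for the wrist camera it gives the pose at the moment of the call.
- arm.sign_off(): hands the job in; it is judged then, once.
Trained networks look in the newest picture that a camera, given by its name, has taken for a name from the list of things; names that differ only in an ending like _2 or _b are one class to them, and where a whole thing is asked for, a point or a joint stands for the part that bears it (a point fixed in the world has none). Each returns a list of dicts, best first, with "confidence" (0 to 1); they miss things now and then, are a little off and sometimes report something else, mostly with a low value. They report only what shows in the picture. A call takes as long as a camera call. They do not tell look-alikes from the thing itself.
- arm.recognise(target, camera): "extent" ([left, top, width, height] in pixels, round what is visible of it).
- arm.regions_of(target, camera): "region" (420x560 bool, what is visible of it) and "extent" ([left, top, width, height] in pixels, round what is visible of it).
The state is a dict: "clock": time; "joints": joint angles; "joint_vel": joint speeds; "joint_efforts": joint torques, N m; "tcp_pos": TCP position; "tcp_rot": TCP orientation; "contact_force": force on the tool from outside, world axes, zero at the start; "ft_torque": the same for the moment, N m; "finger_gap": finger opening in m; "gripper_force": force on a finger pad.
Only numpy, scipy, OpenCV 4.12 (cv2) and the standard library are available. Lean on these libraries where they do the work, as an engineer would, in place of code of your own. Each camera call takes 0.05 s, during which the arm holds its last target. There are 200 camera calls.

## Working session

There is one attempt and no reset: what is moved stays moved. The work goes in short steps, Python scripts to look and compute and a tool call to move; the robot and the scene stay as the last step left them, time stands still between calls to the robot, and variables do not carry over. Pictures are saved under pics/ and viewed, at most 10 in all, crops included, and the job is handed in when it is done.

Besides the shell and the picture viewer there is one more tool, called after "Request:" as a command line: name --argument value ..., lists and objects as JSON in quotes. send_rows: Moves the arm, as the interface text tells. Its arguments: {"type":"object","properties":{"moves":{"type":"array"}},"required":["moves"]}

```bash
mkdir -p pics; ls; python3 - <<'E'
from rig import arm
import cv2
s=arm.get_state();print(s)
for n in("top","scene"):
    im=arm.grab_frame(n);cv2.imwrite(f"pics/{n}0.png",im[...,::-1])
    c=arm.calibration(n);print(n,c)
    for t in("remote","organiser","saucer","tumbler","cup"):
        print(t,[(round(d["confidence"],2),d["extent"]) for d in arm.recognise(t,n)])
E
```

```text
pics
{'clock': 0.0, 'joints': array([-1.2287985 ,  0.62933806,  0.03843464,  1.51835799, -0.02699814,
        0.99629799, -0.01997928]), 'joint_vel': array([ 0.00110993, -0.00102112,  0.00114129, -0.00092072,  0.00146906,
       -0.0002381 ,  0.00100604]), 'joint_efforts': array([ 8.74057769e-04, -5.49727821e+01,  1.14358529e+00, -1.86632019e+01,
       -5.22127538e-02,  2.35701981e-02,  1.75898126e-04]), 'tcp_pos': array([0.257633  , 0.59644382, 0.40376208]), 'tcp_rot': array([ 2.02475269e-01,  9.79286923e-01, -9.24414711e-04, -1.80155124e-04]), 'contact_force': array([ 0.31475504,  0.10078319, -0.36680407]), 'ft_torque': array([-0.00895949,  0.0100846 ,  0.09143922]), 'gripper_force': 0.0, 'finger_gap': 0.09448057566076924}
top {'fx': 525.7424573163555, 'fy': 525.7424573163555, 'cx': 275.7192231783403, 'cy': 207.68748967718426, 'extrinsics': array([[-1.24412687e-05, -9.99964531e-01, -8.42242817e-03,
        -1.13679478e-01],
       [-9.80863321e-01,  1.65202909e-03, -1.94690566e-01,
         5.54154836e-01],
       [ 1.94697575e-01,  8.25882866e-03, -9.80828551e-01,
         1.6346
[... 495 characters left out ...]
082341355608, 'cy': 203.4301672220202, 'extrinsics': array([[-0.43375032,  0.90102278,  0.00431271,  0.33699789],
       [ 0.74297952,  0.36036831, -0.56401783, -0.32666844],
       [-0.50974709, -0.24143866, -0.82575134,  1.2723536 ],
       [ 0.        ,  0.        ,  0.        ,  1.        ]])}
remote [(0.97, [148.8, 100.6, 46.5, 36.8]), (0.93, [260.7, 207.9, 59.4, 51.8]), (0.58, [197.3, 135.2, 30.6, 34.4]), (0.57, [399.0, 296.7, 79.2, 54.4])]
organiser [(0.88, [216.9, 249.4, 179.0, 83.3])]
saucer [(0.69, [441.3, 218.1, 54.0, 48.4])]
tumbler [(0.28, [439.5, 220.9, 55.0, 42.8]), (0.19, [449.1, 216.9, 47.3, 45.7])]
cup [(0.97, [449.8, 218.3, 46.4, 45.1]), (0.35, [261.3, 206.6, 56.1, 54.1])]
```

```bash
python3 - <<'E'
import cv2
im=cv2.imread("pics/top0.png");cv2.imwrite("pics/top0b.png",cv2.resize(im[130:330,90:460],None,fx=2.15,fy=2.15,interpolation=cv2.INTER_CUBIC))
E
```

```text
(no output)
```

View pics/top0b.png

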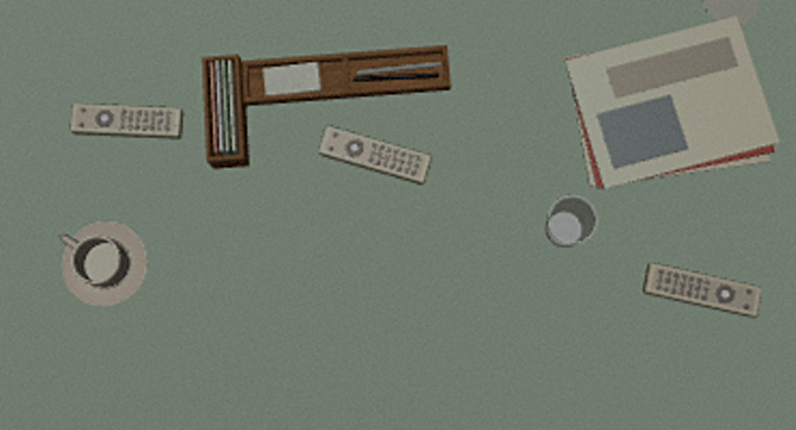

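View pics/scene0.png

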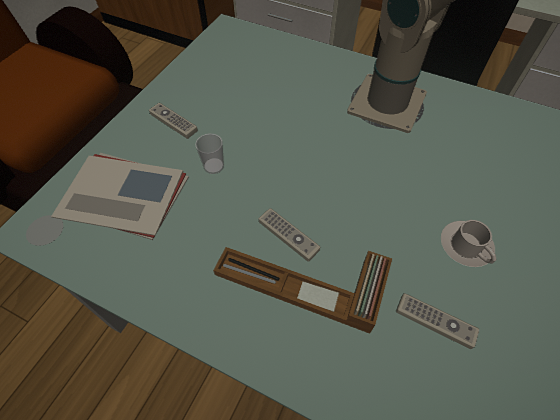

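The top picture shows three remotes: A to the left of the box at pixel (151,184), B in front of the tray at (265,200), and C right of the tumbler at (418,266). The organiser is at about (240,180), the cup and saucer at (139,252), and the tumbler at (356,232). I'll compute positions and distances from the base.

```bash
cat >h.py <<'E'
import numpy as np,cv2
from rig import arm
def pix2w(uv,c,z):
    uv=np.atleast_2d(uv).astype(float);E=c["extrinsics"];R,t=E[:3,:3],E[:3,3]
    d=np.c_[(uv[:,0]-c["cx"])/c["fx"],(uv[:,1]-c["cy"])/c["fy"],np.ones(len(uv))]@R
    o=-R.T@t
    return (o+d*((z-o[2])/d[:,2])[:,None])[:,:2]
def w2pix(P,c):
    P=np.atleast_2d(P);E=c["extrinsics"];q=P@E[:3,:3].T+E[:3,3]
    return np.c_[c["cx"]+c["fx"]*q[:,0]/q[:,2],c["cy"]+c["fy"]*q[:,1]/q[:,2]]
def rect(region,c,z):
    k,_=cv2.findContours(region.astype(np.uint8),cv2.RETR_EXTERNAL,cv2.CHAIN_APPROX_NONE)
    k=max(k,key=cv2.contourArea)[:,0]
    (x,y),(w,h),a=cv2.minAreaRect((pix2w(k,c,z)*1000).astype(np.float32))
    a=np.radians(a)+(np.pi/2 if h>w else 0)   # long-axis angle in world
    a=(a+np.pi)%np.pi
    return np.round([x,y,max(w,h),min(w,h)],1),round(a-np.pi/2,3)
E
python3 - <<'E'
from h import *
for n in("top","scene"):
    c=arm.calibration(n);im=arm.grab_frame(n)
    for t,z in(("remote",.018),("organiser",.026),("saucer",.012),("tumbler",.04)):
        for d in arm.regions_of(t,n):
            r,a=rect(d["region"],c,z);print(n,t,round(d["confidence"],2),r,a,"dist",round(float(np.hypot(*r[:2]))))
c=arm.calibration("top");im=cv2.imread("pics/top0.png")
crop=cv2.resize(im[140:230,170:310],None,fx=5.6,fy=5.6,interpolation=cv2.INTER_CUBIC);cv2.imwrite("pics/crop.png",crop)
E
```

```text
top remote 0.95 [ 375.1 -563.4  169.3   46.3] -0.223 dist 677
top remote 0.61 [581.5 -74.3 169.6  48.3] -0.292 dist 586
top remote 0.6 [636.1 308.4 172.   48.9] -0.053 dist 707
top organiser 0.77 [6.573e+02 1.000e-01 3.847e+02 1.781e+02] 0.038 dist 657
top saucer 0.91 [416.9 333.4 129.2 123.7] -0.001 dist 534
top tumbler 0.98 [ 475.5 -371.    74.5   71.1] 1.569 dist 603
scene remote 0.95 [ 381.2 -561.5  182.    53.3] -0.23 dist 679
scene remote 0.85 [587.7 -74.  176.7  55.7] -0.299 dist 592
scene remote 0.8 [643.9 309.  172.1  54.2] -0.057 dist 714
scene organiser 0.66 [657.3  -2.6 382.4 193. ] 0.087 dist 657
scene saucer 0.55 [430.6 314.8 127.6  82.8] -0.927 dist 533
scene tumbler 0.7 [ 457.7 -369.9  149.5   75. ] -0.766 dist 588
```

View pics/crop.png

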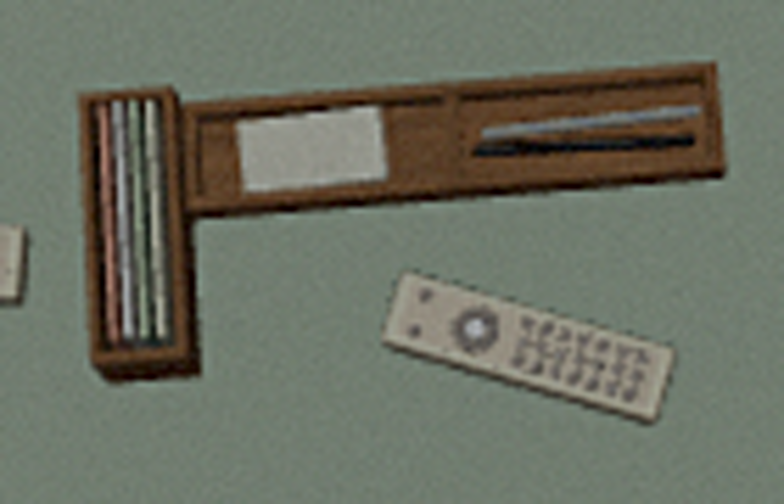

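B, at pixel (265,200), is 586 mm from the base and is the nearest one. A is 707 mm away and C 677 mm. B also lies on the open side of the corner, and the crop shows it at crop pixels (380–675, 270–420), so B is the one to push. Next I'll fit the organiser's table edges.

```bash
cat > org.py <<'E'
from h import *
def org(im,c):
    # brown mask: red clearly over green
    a=cv2.GaussianBlur(im,(3,3),0).astype(int);m=(a[...,0]-a[...,1]>6)&(a[...,0]<140)
    m[:, :180]=0;m[:,305:]=0;m[:140]=0;m[215:]=0
    cols=np.arange(210,297);front=np.array([[u,np.where(m[:,u])[0].max()+.5] for u in cols])
    rows=np.arange(183,201);side=np.array([[np.where(m[v])[0].max()+.5,v] for v in rows])
    side=side[np.abs(side[:,0]-np.median(side[:,0]))<4]
    F=pix2w(front,c,0);S=pix2w(side,c,0)
    f=cv2.fitLine(F.astype(np.float32),cv2.DIST_HUBER,0,1e-4,1e-4).ravel();s=cv2.fitLine(S.astype(np.float32),cv2.DIST_HUBER,0,1e-4,1e-4).ravel()
    d=f[:2]*np.sign(f[1]);psi=np.arctan2(-d[0],d[1]);ex=np.array([d[1],-d[0]])
    ps=np.arctan2(s[1]*np.sign(s[0]),abs(s[0]))
    k=np.linalg.solve(np.c_[d,-ex],s[2:]-f[2:]);C=f[2:]+k[0]*d
    return C,psi,ps
def inorg(p,C,psi):
    e=np.array([[np.cos(psi),np.sin(psi)],[-np.sin(psi),np.cos(psi)]]);return (np.asarray(p)-C)@e.T
E
python3 - <<'E'
from org import *
im=arm.grab_frame("top");c=arm.calibration("top")
C,psi,ps=org(im,c);print("corner",C,psi,ps)
ex=np.array([np.cos(psi),np.sin(psi)]);ey=np.array([-ex[1],ex[0]])
print(inorg([.583,-.074],C,psi))
s=arm.get_state();print("tcp",inorg(s["tcp_pos"][:2],C,psi))
v=im[...,::-1].copy();Z=lambda p,z:np.r_[C+p[0]*ex+p[1]*ey,z]
P=lambda L,z:w2pix([Z(p,z) for p in L],c)
b=cv2.resize(v[140:230,170:310],None,fx=5.6,fy=5.6,interpolation=cv2.INTER_CUBIC)
for L,z,col in(([(0,-.32),(0,0),(-.096,0)],0,(0,0,255)),([(0,-.32),(0,0)],.026,(255,0,0)),([(0,0),(-.096,0)],.06,(0,255,0)),([(-.046,-.17),(0,-.17),(0,0),(-.046,0),(-.046,-.17)],.022,(255,255,0))):
    q=((P(L,z)-[170,140]+.5)*5.6-.5).astype(int);cv2.polylines(b,[q],False,col,1)
cv2.imwrite("pics/ov.png",b)
E
```

```text
corner [0.6650409 0.1290114] 0.07757576 0.103652164
[-0.09752715 -0.19604284]
tcp [-0.36981133  0.49786202]
```

View pics/ov.png

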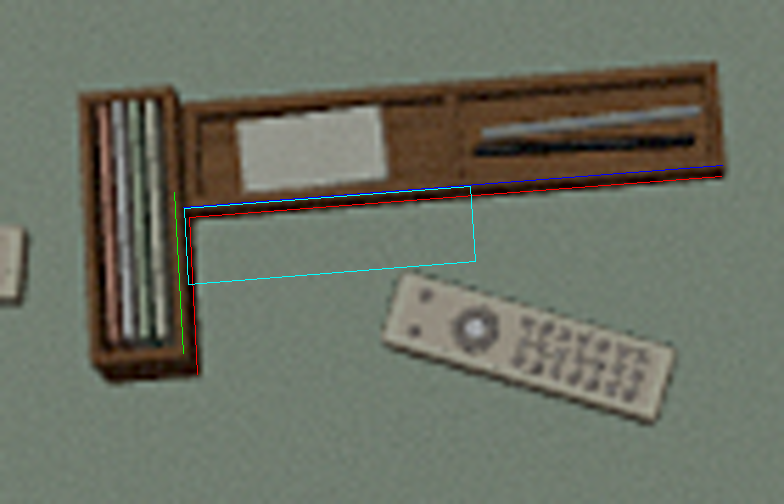

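The overlay's red edges sit on the organiser's table lines, with the corner at crop pixel (190,217). The dead-on home outline is in cyan. I'll turn the hand to the organiser's yaw, so that tool x is −organiser x and tool y is organiser y, and then travel over.

Request:
send_rows --moves '[{"travel": [0,0,0],"delta_rot": [0,0,-0.1215],"hand": -1},{"travel": [0,0,0],"delta_rot": [0,0,-0.1215],"hand": -1},{"travel": [0,0,0],"delta_rot": [0,0,-0.1215],"hand": -1},{"travel": [0,0,0],"delta_rot": [0,0,-0.1215],"hand": -1},{"travel": [-1.2,-4.5,0],"delta_rot": [0,0,0],"hand": -1}]'

```text
clock: 1.65
tcp_pos: [0.2699, 0.5568, 0.4042]
tcp_rot: [-0.044, 0.999, 0.003, -0.001]
contact_force: [0.5, -0.7, -0.0]
finger_gap: 0.0941
gripper_force: 0.0
```

Request:
send_rows --moves '[{"travel": [-1.2,-4.5,0],"delta_rot": [0,0,0],"hand": -1},{"travel": [-1.2,-4.5,0],"delta_rot": [0,0,0],"hand": -1},{"travel": [-1.2,-4.5,0],"delta_rot": [0,0,0],"hand": -1},{"travel": [-1.2,-4.5,0],"delta_rot": [0,0,0],"hand": -1},{"travel": [-1.2,-4.5,0],"delta_rot": [0,0,0],"hand": -1}]'

```text
clock: 2.15
tcp_pos: [0.351, 0.3314, 0.4049]
tcp_rot: [-0.039, 0.999, 0.0, 0.0]
contact_force: [1.4, -0.5, 0.5]
finger_gap: 0.0939
gripper_force: 0.0
```

Request:
send_rows --moves '[{"travel": [-1.2,-4.5,0],"delta_rot": [0,0,0],"hand": -1},{"travel": [-1.2,-4.5,0],"delta_rot": [0,0,0],"hand": -1},{"travel": [-1.2,-4.5,0],"delta_rot": [0,0,0],"hand": -1},{"travel": [-1.2,-4.5,0],"delta_rot": [0,0,0],"hand": -1},{"travel": [-1.2,-4.5,0],"delta_rot": [0,0,0],"hand": -1}]'

```text
clock: 2.65
tcp_pos: [0.4284, 0.1117, 0.405]
tcp_rot: [-0.039, 0.999, 0.0, 0.0]
contact_force: [1.2, -0.4, 0.1]
finger_gap: 0.0941
gripper_force: 0.0
```

```bash
cat > st.py <<'E'
from org import *
from scipy.spatial.transform import Rotation as R
C=np.array([.66504,.12901]);psi=.0776
def st():
    s=arm.get_state();y=R.from_quat(s["tcp_rot"]).as_matrix()
    print("t",round(s["clock"],2),"org mm",np.round(1000*inorg(s["tcp_pos"][:2],C,psi),1),"tip z",round(1000*s["tcp_pos"][2]-199,1),"yaw-psi",round(np.arctan2(-y[0,1],y[1,1])-psi,4),"z",np.round(y[:,2],3),"F",np.round(s["contact_force"],1),"gap",round(s["finger_gap"],3))
if __name__=="__main__":st()
E
python3 st.py
```

```text
t 2.65 org mm [-237.2    1.1] tip z 206.0 yaw-psi 0.0007 z [ 0.001  0.    -1.   ] F [ 1.2 -0.4  0.1] gap 0.094
```

Request:
send_rows --moves '[{"travel": [-1.3,-4.8,0],"delta_rot": [0,0,0],"hand": -1},{"travel": [-1.3,-4.8,0],"delta_rot": [0,0,0],"hand": -1},{"travel": [-1.3,-4.8,0],"delta_rot": [0,0,0],"hand": -1},{"travel": [-1.3,-4.8,0],"delta_rot": [0,0,0],"hand": -1},{"travel": [0,0,4],"delta_rot": [0,0,0],"hand": -1}]'

```text
clock: 3.15
tcp_pos: [0.4984, -0.0817, 0.3681]
tcp_rot: [-0.034, 0.999, -0.003, 0.007]
contact_force: [0.5, -0.1, -0.9]
finger_gap: 0.0943
gripper_force: 0.0
```

Request:
send_rows --moves '[{"travel": [0,0,4.5],"delta_rot": [0,0,0],"hand": -1},{"travel": [0,0,4.5],"delta_rot": [0,0,0],"hand": -1},{"travel": [0,0,3.5],"delta_rot": [0,0,0],"hand": -1},{"travel": [0,0,2],"delta_rot": [0,0,0],"hand": -1},{"travel": [0,0,0.5],"delta_rot": [0,0,0],"hand": -1}]'

```text
clock: 3.65
tcp_pos: [0.4942, -0.0737, 0.2126]
tcp_rot: [-0.039, 0.999, 0.0, -0.002]
contact_force: [-1.4, 0.5, 0.2]
finger_gap: 0.0937
gripper_force: 0.0
```

```bash
python3 st.py
```

```text
t 3.65 org mm [-186.1 -188.8] tip z 13.6 yaw-psi 0.0007 z [-0.004  0.    -1.   ] F [-1.4  0.5  0.2] gap 0.094
```

Request:
send_rows --moves '[{"travel": [-1,-0.6,0.3],"delta_rot": [0,0,0],"hand": -1},{"travel": [-1,0,0],"delta_rot": [0,0,0],"hand": -1},{"travel": [-1,0,0],"delta_rot": [0,0,0],"hand": -1},{"travel": [-1,0,0],"delta_rot": [0,0,0],"hand": -1},{"travel": [-1,0,0],"delta_rot": [0,0,0],"hand": -1}]'

```text
clock: 4.15
tcp_pos: [0.5462, -0.0758, 0.2124]
tcp_rot: [-0.039, 0.999, -0.0, 0.0]
contact_force: [-1.3, -0.8, 0.9]
finger_gap: 0.0938
gripper_force: 0.5
```

Request:
send_rows --moves '[{"travel": [-0.8,0,0],"delta_rot": [0,0,0],"hand": -1},{"travel": [-0.8,0,0],"delta_rot": [0,0,0],"hand": -1},{"travel": [-0.8,0,0],"delta_rot": [0,0,0],"hand": -1},{"travel": [-0.8,0,0],"delta_rot": [0,0,0],"hand": -1},{"travel": [-0.8,0,0],"delta_rot": [0,0,0],"hand": -1}]'

```text
clock: 4.65
tcp_pos: [0.5854, -0.0726, 0.2115]
tcp_rot: [-0.039, 0.999, 0.0, -0.001]
contact_force: [-1.8, -0.8, 1.5]
finger_gap: 0.0941
gripper_force: 0.9
```

```bash
python3 - <<'E'
from st import *
st()
for n in("top","scene"):
    im=arm.grab_frame(n);c=arm.calibration(n)
    for d in arm.regions_of("remote",n):
        r,a=rect(d["region"],c,.018);print(n,round(d["confidence"],2),r,np.round(1000*inorg(r[:2]/1000,C,psi)),round(a-psi,3))
    k=(slice(140,250),slice(170,320)) if n=="top" else (slice(150,350),slice(180,420))
    cv2.imwrite(f"pics/{n}1.png",cv2.resize(im[k][...,::-1],None,fx=3,fy=3))
E
```

```text
t 4.65 org mm [ -95.1 -194.8] tip z 12.5 yaw-psi 0.0008 z [-0.001  0.    -1.   ] F [-1.8 -0.8  1.5] gap 0.094
top 0.93 [ 375.5 -563.3  171.8   48.4] [-342. -668.] -0.301
top 0.91 [636.1 308.6 172.2  49. ] [-15. 181.] -0.123
top 0.41 [418.6 343.  100.1  79.5] [-229.  232.] -0.012
scene 0.96 [644.3 308.2 171.3  55.1] [ -7. 180.] -0.129
scene 0.85 [ 381.2 -560.4  185.7   57.3] [-336. -665.] -0.298
scene 0.57 [622.3 -62.7 171.9  56.8] [ -57. -188.] 0.018
```

View pics/scene1.png

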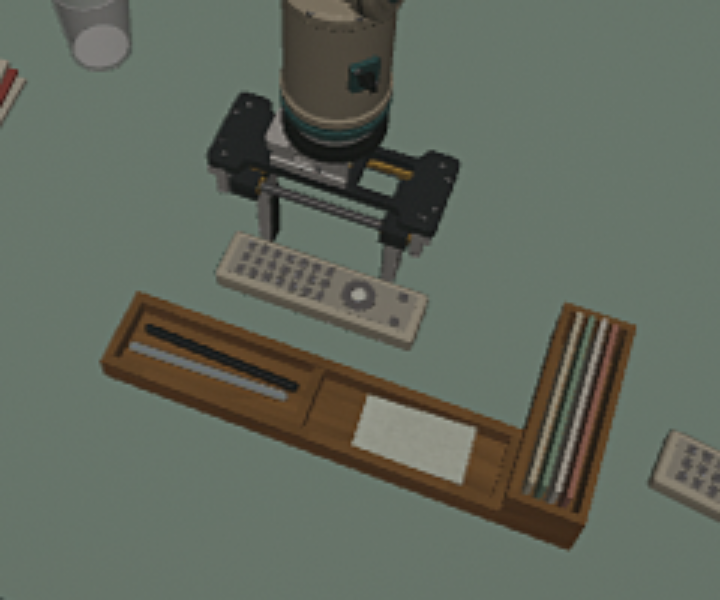

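The remote (crop pixels 215–430, 235–345) has turned parallel to the tray and lies against both fingers, about 40 mm from the tray. I'll push on and watch the force.

Request:
send_rows --moves '[{"travel": [-0.8,0,0],"delta_rot": [0,0,0],"hand": -1},{"travel": [-0.8,0,0],"delta_rot": [0,0,0],"hand": -1},{"travel": [-0.7,0,0],"delta_rot": [0,0,0],"hand": -1},{"travel": [-0.6,0,0],"delta_rot": [0,0,0],"hand": -1},{"travel": [-0.5,0,0],"delta_rot": [0,0,0],"hand": -1}]'

```text
clock: 5.35
tcp_pos: [0.6193, -0.0701, 0.2116]
tcp_rot: [-0.039, 0.999, 0.0, -0.0]
contact_force: [-2.1, 0.3, 2.1]
finger_gap: 0.0939
gripper_force: 0.9
```

Request:
send_rows --moves '[{"travel": [-0.3,0,0],"delta_rot": [0,0,0],"hand": -1},{"travel": [-0.2,0,0],"delta_rot": [0,0,0],"hand": -1},{"travel": [-0.2,0,0],"delta_rot": [0,0,0],"hand": -1}]'

```text
clock: 5.65
tcp_pos: [0.6258, -0.0696, 0.2116]
tcp_rot: [-0.039, 0.999, 0.0, -0.0]
contact_force: [-1.6, -0.9, 0.1]
finger_gap: 0.094
gripper_force: 0.7
```

```bash
python3 st.py
```

```text
t 5.65 org mm [ -54.5 -195. ] tip z 12.6 yaw-psi 0.0004 z [-0.001  0.    -1.   ] F [-1.6 -0.9  0.1] gap 0.094
```

Request:
send_rows --moves '[{"travel": [-0.15,0,0],"delta_rot": [0,0,0],"hand": -1},{"travel": [-0.1,0,0],"delta_rot": [0,0,0],"hand": -1}]'

```text
clock: 5.85
tcp_pos: [0.6271, -0.0695, 0.2115]
tcp_rot: [-0.039, 0.999, 0.0, -0.002]
contact_force: [-6.5, -0.1, 4.9]
finger_gap: 0.0937
gripper_force: 3.3
```

```bash
python3 st.py
```

```text
t 5.85 org mm [ -53.2 -195. ] tip z 12.5 yaw-psi 0.0002 z [-0.004  0.    -1.   ] F [-6.5 -0.1  4.9] gap 0.094
```

Request:
send_rows --moves '[{"travel": [1.5,0,0],"delta_rot": [0,0,0],"hand": -1},{"travel": [2,0,-1],"delta_rot": [0,0,0],"hand": -1},{"travel": [0,0,-4],"delta_rot": [0,0,0],"hand": -1},{"travel": [0,-4,-2],"delta_rot": [0,0,0],"hand": 1},{"travel": [-2,-4.3,0],"delta_rot": [0,0,0],"hand": 1}]'

```text
clock: 6.35
tcp_pos: [0.6208, -0.1528, 0.2856]
tcp_rot: [-0.041, 0.999, -0.0, 0.003]
contact_force: [1.1, 0.1, -0.6]
finger_gap: 0.0814
gripper_force: 0.0
```

Request:
send_rows --moves '[{"travel": [-2,-4.3,0],"delta_rot": [0,0,0],"hand": 1},{"travel": [-2,-2,0],"delta_rot": [0,0,0],"hand": 1},{"travel": [0,0,0],"delta_rot": [0,0,0],"hand": 1},{"travel": [0,0,0],"delta_rot": [0,0,0],"hand": 1},{"travel": [0,0,0],"delta_rot": [0,0,0],"hand": 1}]'

```text
clock: 6.85
tcp_pos: [0.6645, -0.2113, 0.2814]
tcp_rot: [-0.04, 0.999, 0.001, -0.0]
contact_force: [-0.7, 0.5, -0.7]
finger_gap: 0.0412
gripper_force: 0.0
```

```bash
python3 - <<'E'
from st import *
st()
for n in("top","scene"):
    im=arm.grab_frame(n);c=arm.calibration(n)
    for d in arm.regions_of("remote",n):
        r,a=rect(d["region"],c,.018);print(n,round(d["confidence"],2),r,np.round(1000*inorg(r[:2]/1000,C,psi)),round(a-psi,3))
    cv2.imwrite(f"pics/{n}2.png",cv2.resize(im[150:350,180:420][...,::-1],None,fx=3,fy=3))
E
```

```text
t 6.85 org mm [ -26.9 -339.3] tip z 82.4 yaw-psi 0.0022 z [-0.     0.001 -1.   ] F [-0.7  0.5 -0.7] gap 0.041
top 0.83 [ 374.9 -563.   170.9   49.9] [-343. -667.] -0.296
top 0.62 [653.  -49.  154.4  49.3] [ -26. -177.] -0.001
top 0.57 [636.1 309.  173.1  49.1] [-15. 182.] -0.125
scene 0.87 [ 382.4 -584.8  137.    41.2] [-337. -690.] -0.319
scene 0.8 [656.2 -59.8 172.4  42.9] [ -23. -188.] -0.001
scene 0.61 [646.1 308.5 171.9  53.9] [ -5. 180.] -0.114
```

View pics/scene2.png

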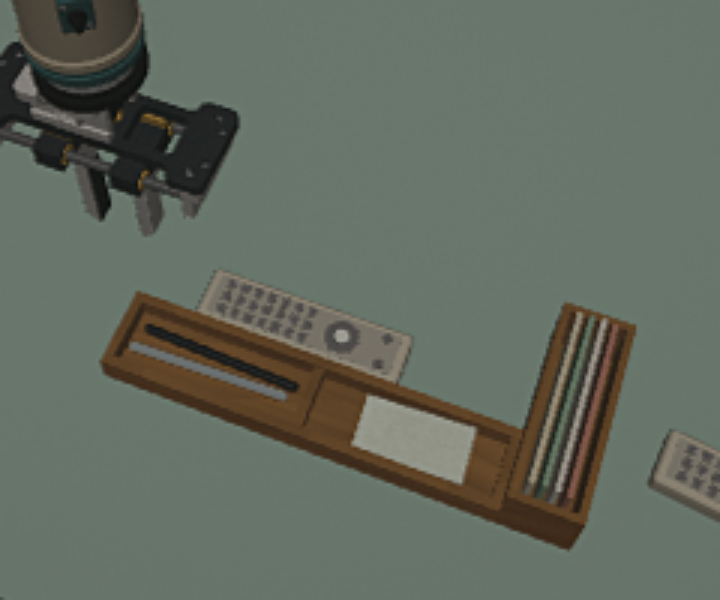

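The remote (crop pixels 200–410, 270–380) is flush along the tray, centred at y ≈ −188 mm in the organiser's frame. I'll lower the closed fingers behind its right end and push it toward the box.

Request:
send_rows --moves '[{"travel": [-0.6,0,3],"delta_rot": [0,0,0],"hand": 1},{"travel": [0,0,2.2],"delta_rot": [0,0,0],"hand": 1},{"travel": [0,0,1.2],"delta_rot": [0,0,0],"hand": 1},{"travel": [0,0,0.8],"delta_rot": [0,0,0],"hand": 1},{"travel": [0,0,0],"delta_rot": [0,0,0],"hand": 1}]'

```text
clock: 7.55
tcp_pos: [0.6704, -0.2123, 0.2089]
tcp_rot: [-0.039, 0.999, 0.0, -0.001]
contact_force: [0.5, -0.7, 0.6]
finger_gap: 0.0005
gripper_force: 0.0
```

```bash
python3 st.py
```

```text
t 7.55 org mm [ -21.1 -340.7] tip z 9.9 yaw-psi 0.0008 z [-0.001  0.    -1.   ] F [ 0.5 -0.7  0.6] gap 0.0
```

Request:
send_rows --moves '[{"travel": [0,1,0],"delta_rot": [0,0,0],"hand": 1},{"travel": [0,1,0],"delta_rot": [0,0,0],"hand": 1},{"travel": [0,1,0],"delta_rot": [0,0,0],"hand": 1},{"travel": [0,1,0],"delta_rot": [0,0,0],"hand": 1},{"travel": [0,0.8,0],"delta_rot": [0,0,0],"hand": 1}]'

```text
clock: 8.05
tcp_pos: [0.6671, -0.163, 0.21]
tcp_rot: [-0.04, 0.999, 0.0, 0.0]
contact_force: [-0.1, 0.1, -0.3]
finger_gap: 0.0005
gripper_force: 0.0
```

Request:
send_rows --moves '[{"travel": [0,0.8,0],"delta_rot": [0,0,0],"hand": 1},{"travel": [0,0.8,0],"delta_rot": [0,0,0],"hand": 1},{"travel": [0,0.8,0],"delta_rot": [0,0,0],"hand": 1},{"travel": [0,0.8,0],"delta_rot": [0,0,0],"hand": 1},{"travel": [0,0.8,0],"delta_rot": [0,0,0],"hand": 1}]'

```text
clock: 8.55
tcp_pos: [0.6639, -0.1246, 0.2098]
tcp_rot: [-0.039, 0.999, -0.0, 0.0]
contact_force: [0.1, -2.3, 1.6]
finger_gap: 0.0006
gripper_force: 0.9
```

```bash
cat > look.py <<'E'
from st import *
st()
for n in("top","scene"):
    im=arm.grab_frame(n);c=arm.calibration(n)
    for d in arm.regions_of("remote",n):
        r,a=rect(d["region"],c,.018)
        if abs(r[1])<200: print(n,round(d["confidence"],2),r,np.round(1000*inorg(r[:2]/1000,C,psi),1),round(a-psi,3))
E
python3 look.py
```

```text
t 8.55 org mm [ -20.8 -252.7] tip z 10.8 yaw-psi 0.0002 z [ 0. -0. -1.] F [ 0.1 -2.3  1.6] gap 0.001
top 0.55 [647.4  22.4  78.6  48.6] [ -25.9 -104.9] 0.013
scene 0.7 [653.8 -23.9 172.1  43.7] [ -23.1 -151.6] -0.005
```

Request:
send_rows --moves '[{"travel": [0,0.8,0],"delta_rot": [0,0,0],"hand": 1},{"travel": [0,0.8,0],"delta_rot": [0,0,0],"hand": 1},{"travel": [0,0.8,0],"delta_rot": [0,0,0],"hand": 1},{"travel": [0,0.8,0],"delta_rot": [0,0,0],"hand": 1},{"travel": [0,0.8,0],"delta_rot": [0,0,0],"hand": 1}]'

```text
clock: 9.25
tcp_pos: [0.6605, -0.0839, 0.2095]
tcp_rot: [-0.039, 0.999, 0.0, -0.0]
contact_force: [-0.3, -1.0, 0.1]
finger_gap: 0.0001
gripper_force: 0.5
```

Request:
send_rows --moves '[{"travel": [0,0.6,0],"delta_rot": [0,0,0],"hand": 1},{"travel": [0,0.5,0],"delta_rot": [0,0,0],"hand": 1},{"travel": [0,0.5,0],"delta_rot": [0,0,0],"hand": 1},{"travel": [0,0.3,0],"delta_rot": [0,0,0],"hand": 1},{"travel": [0,0.2,0],"delta_rot": [0,0,0],"hand": 1}]'

```text
clock: 9.75
tcp_pos: [0.6591, -0.0637, 0.2097]
tcp_rot: [-0.039, 0.999, -0.0, -0.0]
contact_force: [-0.6, -0.6, -2.1]
finger_gap: 0.0004
gripper_force: 0.5
```

```bash
python3 look.py
```

```text
t 9.75 org mm [ -20.9 -191.7] tip z 10.7 yaw-psi 0.0006 z [-0. -0. -1.] F [-0.6 -0.6 -2.1] gap 0.0
top 0.7 [654.8  89.5  58.8  25.7] [-13.3 -38.6] 0.066
scene 0.75 [649.5  34.8 169.9  42.7] [-22.8 -92.7] 0.005
```

Not at the box yet, about 8 mm to go. I'll creep forward until the force rises.

Request:
send_rows --moves '[{"travel": [0,0.3,0],"delta_rot": [0,0,0],"hand": 1},{"travel": [0,0.2,0],"delta_rot": [0,0,0],"hand": 1},{"travel": [0,0.15,0],"delta_rot": [0,0,0],"hand": 1}]'

```text
clock: 10.25
tcp_pos: [0.6587, -0.0575, 0.2098]
tcp_rot: [-0.039, 0.999, -0.0, 0.0]
contact_force: [0.2, -5.5, -0.2]
finger_gap: 0.0009
gripper_force: 2.6
```

Request:
send_rows --moves '[{"travel": [0,0.1,0],"delta_rot": [0,0,0],"hand": 1},{"travel": [0,0.1,0],"delta_rot": [0,0,0],"hand": 1}]'

```text
clock: 10.45
tcp_pos: [0.6586, -0.0571, 0.2098]
tcp_rot: [-0.039, 0.999, -0.001, 0.0]
contact_force: [1.1, -6.1, -0.2]
finger_gap: 0.0007
gripper_force: 3.1
```

```bash
python3 st.py
```

```text
t 10.45 org mm [ -20.8 -185.1] tip z 10.8 yaw-psi -0.0003 z [ 0.001 -0.003 -1.   ] F [ 1.1 -6.1 -0.2] gap 0.001
```

The remote is against the box. I'll back off, rise clear and check.

Request:
send_rows --moves '[{"travel": [0,-1.5,0],"delta_rot": [0,0,0],"hand": 1},{"travel": [0,-3,0],"delta_rot": [0,0,0],"hand": 1},{"travel": [0,0,-4.5],"delta_rot": [0,0,0],"hand": 1},{"travel": [0,0,-5],"delta_rot": [0,0,0],"hand": 1},{"travel": [0,-4,-3],"delta_rot": [0,0,0],"hand": 1}]'

```text
clock: 10.95
tcp_pos: [0.6666, -0.1336, 0.338]
tcp_rot: [-0.044, 0.999, 0.004, 0.002]
contact_force: [0.4, 0.5, 0.5]
finger_gap: 0.0003
gripper_force: 0.0
```

Request:
send_rows --moves '[{"travel": [3,-4,0],"delta_rot": [0,0,0],"hand": 1},{"travel": [3,-4,0],"delta_rot": [0,0,0],"hand": 1},{"travel": [3,-4,0],"delta_rot": [0,0,0],"hand": 1},{"travel": [0,0,0],"delta_rot": [0,0,0],"hand": 1},{"travel": [0,0,0],"delta_rot": [0,0,0],"hand": 1}]'

```text
clock: 11.45
tcp_pos: [0.5837, -0.2687, 0.3347]
tcp_rot: [-0.037, 0.999, 0.0, -0.0]
contact_force: [0.9, 1.4, 0.2]
finger_gap: 0.0006
gripper_force: 0.0
```

```bash
cat >> look.py <<'E'
n="top";im=arm.grab_frame(n);b=cv2.resize(im[140:230,170:310][...,::-1],None,fx=5.6,fy=5.6,interpolation=cv2.INTER_CUBIC)
c=arm.calibration(n);ex=np.array([np.cos(psi),np.sin(psi)]);ey=np.array([-ex[1],ex[0]])
q=w2pix([np.r_[C+p[0]*ex+p[1]*ey,.018] for p in [(-.046,-.17),(0,-.17),(0,0),(-.046,0),(-.046,-.17)]],c)
cv2.polylines(b,[((q-[170,140]+.5)*5.6-.5).astype(int)],False,(255,255,0),1);cv2.imwrite("pics/end.png",b)
E
python3 look.py
```

```text
t 11.45 org mm [-112.  -390.2] tip z 135.7 yaw-psi -0.0033 z [-0.     0.001 -1.   ] F [0.9 1.4 0.2] gap 0.001
top 0.78 [646.4  38.2 166.6  48.7] [-25.6 -89.1] -0.004
top 0.36 [659.5  -0.9 378.1 178.5] [ -15.6 -129.1] -0.03
scene 0.8 [648.6  40.7 171.   44.3] [-23.2 -86.8] 0.005
```

View pics/end.png

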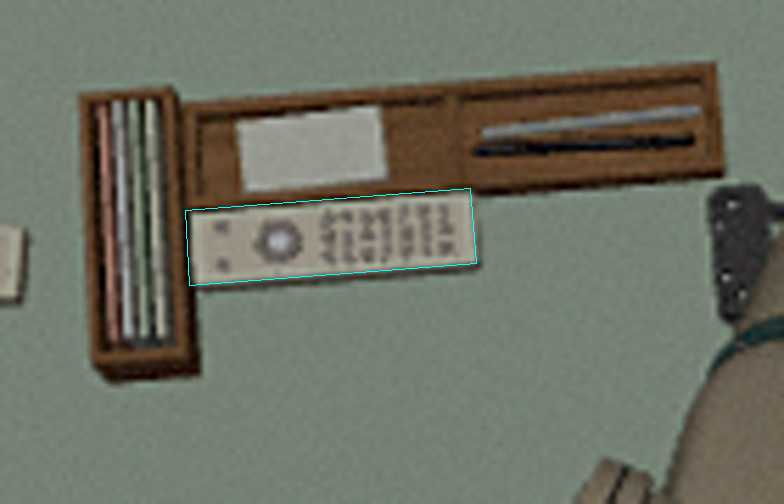

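The remote fills the cyan home outline (crop pixels 187–477, 190–285), flush with the tray and against the box. The hand is clear.

```bash
python3 -c "
from rig import arm
print(arm.sign_off())"
```

```text
the job is handed in; nothing more can be done
None
```

I pushed the remote into the organiser's corner, flush along the tray with its end against the leaflet box; the hand finished clear without going near the cup, saucer or tumbler, and the job is handed in (no verdict was returned).

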